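# Bring the calibration ball carriage to its red stop

## Task

Set the calibration ball for the next check: with the fingertips press down the blue pad in the middle of the carriage, which frees its friction brake, and keep the pad down while you push the carriage along its rail until it touches the red stop. Then lift off so that the pad springs back up, the carriage still against the red stop. Do not touch the white ball or its stem, do not force the carriage along with the pad up, and leave the brass ring, the steel pin and the orange case where they are.

Things in the scene. Friction and masses are not known exactly. Their poses are not given: they have to be found in the camera images.
- rail: Black drilled fixture plate, 300 (its x) by 420 mm (its y), 12 mm thick, fixed, turned up to 20 degrees; origin at the centre of its underside, on the bench top. Over its middle, along its y axis, runs an aluminium rail, 70 mm wide, 400 mm long, top 28 mm above the bench, on which the carriage slides.
- carriage (a joint): Position (m) of the grey carriage along the rail's +y; 0 at the rail's middle. Body 104 mm along the rail, 70 mm across: two cheeks (each 24 mm along the rail, tops 64 mm above the bench) and between them a 56 mm well, open at both sides, with the blue pad. Pad up: a friction brake holds it to about 12 N. Pad down: it slides at some 2 N. Pushing a cheek from inside the well moves it.
- pad (a joint): How far the blue release pad is pressed down (m): 0 up, 0.005 fully down. The brake lets go as soon as the pad gives (about 9 N); fully down takes about 12 N; sprung, it comes up by itself.
- pad_top (a point): Centre of the top of the blue release pad (56 mm across the rail, 50 mm along it), the middle of the carriage; 46 mm above the bench when up, 41 mm fully down. The cheeks rise 18 mm above it. With the carriage touching the red stop it is 64 mm horizontally from the stop's origin.
- red_stop: The red stop: a block fixed on the rail near one of its ends (either), 24 mm along the rail (its y), 70 mm across (its x), 30 mm high, top 58 mm above the bench (two screw heads to 62 mm); origin at the centre of its underside, on the rail's middle line.
- black_stop: A like block of the same size, black, fixed near the other end of the rail: not the goal.
- ball_center (a point): Centre of the white ceramic calibration ball, 25 mm in diameter, 75 mm above the bench, on a thin steel stem on a 30 mm wide side arm of the carriage (arm's top 39 mm above the bench), 85 mm from the pad's centre on the rail's +x side (away from the robot). It moves with the carriage; not to be touched.
- ball: The ball with its stem; origin at the foot of the stem, on the arm, 36 mm below the ball's centre.
- ring_gauge: Loose brass ring, 48 mm in diameter, 18 mm high, lying on the plate on the side of the rail away from the ball (the robot's side); origin at the centre of its underside. Leave it.
- step_pin: Loose stepped steel pin, 30 mm in diameter at its foot, 42 mm high, standing on the plate on the robot's side of the rail; origin at the centre of its underside. Leave it.
- stylus_case: Loose orange case with a black band, 40 x 60 x 18 mm, on the plate on the robot's side of the rail; origin at the centre of its underside. Leave it.

How it is judged (in metres and radians):
On the way, in this order (a step that is already met when the one before it is completed fails the run):
1. the blue pad is pressed down, the carriage not yet at the red stop (value of joint pad above 0.002 m and horizontal distance between pad_top and red_stop above 0.068 m), for 0.1 s.
2. the carriage touches the red stop (horizontal distance between pad_top and red_stop below 0.0665 m), for 0.1 s.
At the end, for the whole second after the job is handed in: The carriage rests against the red stop (gap under 2.5 mm), the blue pad is up again (within 1 mm), and the ring, pin and case are within 20 mm of where they stood (horizontal distance between pad_top and red_stop below 0.0665 m and value of joint pad below 0.001 m and velocity of joint carriage between -0.005 and 0.005 m/s and not (distance of any of ring_gauge, step_pin, stylus_case from where it was at the start of the episode above 0.02 m)); the robot touches nothing.
It fails at once if the carriage is forced along with the pad up (moving faster than 8 mm/s, more than 8 mm from its start and short of the red stop, the pad pressed less than 0.3 mm) ((velocity of joint carriage above 0.008 m/s or velocity of joint carriage below -0.008 m/s) and value of joint pad below 0.0003 m and distance of pad_top from where it was at the start of the episode above 0.008 m and horizontal distance between pad_top and red_stop above 0.068 m).
It fails at once if the ball or its stem is touched (contact force between any of the fingers, the arm and ball above 0.3 N).
It fails at once if the ring, pin or case is lifted, carried or knocked more than 20 mm (distance of any of ring_gauge, step_pin, stylus_case from where it was at the start of the episode above 0.02 m).
It also fails if it takes over 32 s, if anything falls off the work surface, if the arm or the gripper's body presses on something with over 40 N, if the wrist force passes 120 N, or if a joint passes its speed limit or range.

## Robot

A 6-joint arm with a two-finger parallel gripper is mounted at the origin on the work surface. World frame = base frame: x ahead of the robot, y to its left, z up, the work surface at z = 0. Lengths are in m, angles in degrees, forces in N, time in s.
With the tool pointing down it reaches from about 0.4 to 0.825 m from the base axis. Payload 7 kg.
Tool frame: the origin (TCP) lies on the centre line of the jaws, within the pads' length; the fingertips stand 19 mm ahead of it and the grasp point (between the pads) is the TCP (r.tip_extent is the distance from the TCP to the fingertips, in m); z points along the fingers, y is the line along which they close (so a half turn about z gives the same grasp; the last joint's range is limited). The gripper opens to 88 mm and grips with 3 to 60 N. Pads are 19 mm wide; open, the fingers measure 130 mm over their backs; the gripper's body (78 mm by 193 mm) begins 47 mm behind the grasp point.
Start: joints at [86.236, 20.546, 0.682, 0, -70.136, -16.507], TCP at [0.234, 0.633, 0.246] pointing down, gripper open.
Joint ranges: [-176.03, 176.03], [-82.01, 121.73], [-58.28, 71.71], [-173.87, 95.51], [-174.79, -0.11], [-173.66, 173.66]. Speed limits (degrees/s): [136.94, 136.94, 172.46, 180, 180, 180].

## Interface

Orientations are given as [roll, pitch, yaw] about the fixed x, y, z axes, in that order (R = Rz(yaw) Ry(pitch) Rx(roll)).
In Python, from plant import r gives the robot as it stands. The module is installed in compiled form; this text tells all that it offers.
- The arm moves only by the tool jog_arm, never from a script. Its argument "deltas" is a list that holds one entry, the list of rows, each a list of 5 numbers: the opening, from -1 (shut) to 1 (fully open), then the shift along the world's x, y, z in cm, then the turn about the world's z in rad. In form: [[[claw, dx, dy, dz, turn], ...]]. A call has 1 to 8 rows; each row shifts and turns the commanded pose from where the row before left it; what a row does not reach is not made up. A row lasts 1/8 s, in which the tool goes at most 62.5 mm and 10.7 degrees, less where a joint would pass 70% of its speed; a pose out of reach is approached as far as the arm can. A call with a gripper value outside its range is refused whole. The fingers move at their own pace and stop on an object; "force" is the grip in N (left out, the last holds). Time passes only in rows, so rows that do not move let the fingers close. It gives the time, the measured TCP pose, the force, the opening and the grip force at its end, in the units of the state.
- r.get_state(): the state, without advancing time (a new reading comes with each control period).
- r.capture(name): name is "scene" or "top" or "wrist"; returns the picture (480x640x3 uint8, blue, green, red); there is no depth.
- r.camera_info(name): a dict with "fx", "fy", "cx", "cy" (pixels), "view" (4x4, takes a point from world to camera coordinates). Camera axes: x right, y up, looking along -z (the intrinsics and any distortion apply to the point x, -y, -z); pixel columns grow to the right and rows downward; lengths in m; the calibration is good to about 2 mm. A picture is of the moment at which its call begins: read the wrist's pose just before it. camera_info takes no time and is no camera call; for the wrist camera it gives the pose at the moment of the call.
- r.close_job(): hands the job in; it is judged then, once.
The state is a dict: "time_s": time; "joints": joint angles; "qd": joint speeds; "joint_torque": joint torques, N m; "tcp_pos": TCP position; "eef_rot": TCP orientation; "contact_force": force on the tool from outside, world axes, zero at the start; "moment": the same for the moment, N m; "gripper_width": finger opening in m; "gripper_force": force on a finger pad.
Only numpy, scipy, OpenCV 4.12 (cv2) and the standard library are available. Lean on these libraries where they do the work, as an engineer would, in place of code of your own. Each camera call takes 0.05 s, during which the arm holds its last target. There are 200 camera calls.

## Working session

There is one attempt and no reset: what is moved stays moved. The work goes in short steps, Python scripts to look and compute and a tool call to move; the robot and the scene stay as the last step left them, time stands still between calls to the robot, and variables do not carry over. Pictures are saved under pics/ and viewed, at most 10 in all, crops included, and the job is handed in when it is done.

Besides the shell and the picture viewer there is one more tool, called after ">>>" as name(argument=value, ...) on one line, values as JSON. jog_arm: Moves the arm, as the interface text tells. Its arguments: {"type":"object","properties":{"deltas":{"type":"array"},"force":{"type":"number"}},"required":["deltas"]}

```bash
mkdir -p pics
python3 - <<'E'
from plant import r
import cv2,numpy as np
s=r.get_state();print(s['time_s'],s['tcp_pos'],s['eef_rot'],s['gripper_width'],r.tip_extent)
for n in('scene','top'):
    cv2.imwrite(f'pics/{n}0.png',r.capture(n)); i=r.camera_info(n);print(n,{k:np.round(v,4).tolist() if k=='view' else v for k,v in i.items()})
E
```

```text
0.0 [0.23375468 0.63274311 0.24464478] [ 1.79905661e+02 -9.47980183e-03 -2.02787755e+01] 0.08730902778373026 0.019
scene {'fx': 497.8501369754562, 'fy': 497.8501369754562, 'cx': 320.9045522643348, 'cy': 240.91393046628136, 'view': [[-0.6065, 0.7951, 0.0016, 0.3452], [-0.6453, -0.4934, 0.5833, 0.317], [0.4645, 0.3527, 0.8123, -1.0442], [0.0, 0.0, 0.0, 1.0]]}
top {'fx': 443.7096685123324, 'fy': 443.7096685123324, 'cx': 319.9375800138381, 'cy': 240.1944696896282, 'view': [[-0.0274, -0.9993, 0.0263, 0.0244], [0.9865, -0.0228, 0.1619, -0.5552], [-0.1612, 0.0304, 0.9865, -0.6335], [0.0, 0.0, 0.0, 1.0]]}
```

View pics/scene0.png

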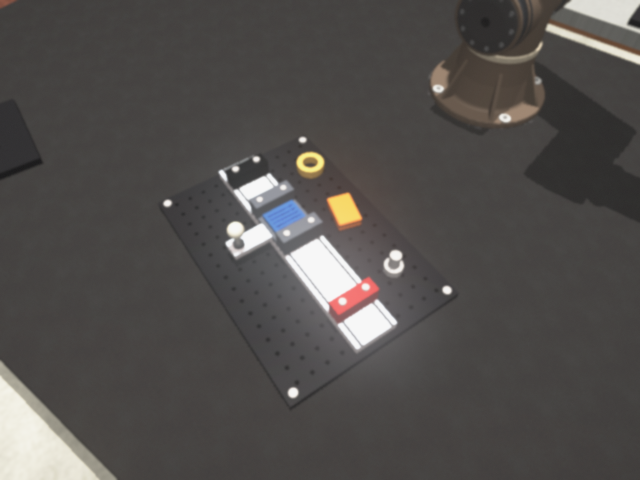

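View pics/top0.png

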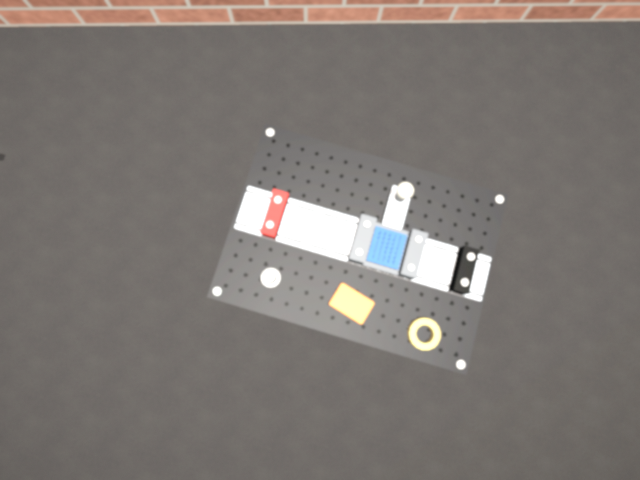

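The scene view shows the blue pad near (286,217), the red stop at (355,298) and the ball at (236,230). In the top view the pad is at (386,248), the red stop at (275,214), the black stop at (465,270), the ball at (405,190), and the plate's corner screws at (270,132), (499,199), (217,291) and (461,364).

```bash
cat > h.py <<'E'
import cv2,numpy as np
from plant import r
def ray(n,uv,i=None):
    i=i or r.camera_info(n);V=np.array(i['view']);R=V[:3,:3]
    d=np.array([(uv[0]-i['cx'])/i['fx'],-(uv[1]-i['cy'])/i['fy'],-1.]);d=R.T@d
    return -R.T@V[:3,3],d/np.linalg.norm(d)
def on(n,uv,z):
    o,d=ray(n,uv);return o+d*(z-o[2])/d[2]
def tri(rs):
    A=[np.eye(3)-np.outer(d,d) for o,d in rs];p=np.linalg.solve(sum(A),sum(a@o for a,(o,d) in zip(A,rs)))
    return p,max(np.linalg.norm(a@(p-o)) for a,(o,d) in zip(A,rs))
def blob(im,lo,hi,near=None):
    m=cv2.inRange(cv2.cvtColor(im,cv2.COLOR_BGR2HSV),lo,hi)
    n,l,st,c=cv2.connectedComponentsWithStats(m)
    k=1+np.argmax(st[1:,4]);return c[k],st[k],(l==k)
E
python3 - <<'E'
from h import *
I={n:cv2.imread(f'pics/{n}0.png') for n in('scene','top')}
np.set_printoptions(precision=4,suppress=True)
for nm,lo,hi,z in(('pad',(100,120,60),(125,255,255),.046),('red',(170,130,80),(180,255,255),.056),('red0',(0,150,80),(4,255,255),.056),('orange',(8,150,120),(18,255,255),.03)):
    rs=[]
    for n in I:
        c,st,m=blob(I[n],lo,hi);rs.append(ray(n,c));
        print(nm,n,c,st[4],on(n,c,z), [x for x in cv2.minAreaRect(np.argwhere(m)[:,::-1].astype(np.float32))])
    print('  tri',*tri(rs))
# white screws / ball: refine around given pixels
def ref(n,uv,w=8):
    g=cv2.cvtColor(I[n],cv2.COLOR_BGR2GRAY).astype(float);u,v=uv;p=g[v-w:v+w+1,u-w:u+w+1];p=np.clip(p-120,0,None)
    y,x=np.mgrid[v-w:v+w+1,u-w:u+w+1];return (x*p).sum()/p.sum(),(y*p).sum()/p.sum()
T=[(270,132),(499,199),(461,364),(217,291)];S=[(293,393),(167,203),(303,140),(447,290)]
P=[]
for t,s in zip(T,S):
    a,b=ref('top',t),ref('scene',s);p,e=tri([ray('top',a),ray('scene',b)]);P.append(p);print('screw',p,e,on('top',a,.014)-on('scene',b,.014))
P=np.array(P);print('centre',P.mean(0),'sides',np.linalg.norm(P-np.roll(P,-1,0),axis=1))
d=(P[1]-P[0]+P[2]-P[3])[:2];print('rail yaw (y axis dir deg)',np.degrees(np.arctan2(d[1],d[0])))
print('ball',*tri([ray('top',ref('top',(405,190),9)),ray('scene',ref('scene',(236,230),9))]))
# stop screws (2 heads) and cheek screws, top z=.062
for nm,ps in(('redscr',[(278,200),(270,225)]),('blkscr',[(471,257),(464,282)]),('ck',[(367,224),(359,252)]),('ck2',[(418,239),(410,267)])):
    q=[on('top',ref('top',p,4),.061) for p in ps];print(nm,*q,np.mean(q,0))
E
```

```text
pad scene [283.0194 215.107 ] 617 [ 0.5427 -0.0957  0.046 ] [(283.04730224609375, 215.03378295898438), (19.235383987426758, 34.57170486450195), 62.10273361206055]Traceback (most recent call last):
  File "<stdin>", line 7, in <module>
  File "h.py", line 15, in blob
    k=1+np.argmax(st[1:,4]);return c[k],st[k],(l==k)
        ~~~~~~~~~^^^^^^^^^^
    return _wrapfunc(a, 'argmax', axis=axis, out=out, **kwds)
    return bound(*args, **kwds)
ValueError: attempt to get argmax of an empty sequence
```

```bash
cat > m.py <<'E'
from h import *
I={n:cv2.imread(f'pics/{n}0.png') for n in('scene','top')}
np.set_printoptions(precision=4,suppress=True)
h=cv2.cvtColor(I['top'],cv2.COLOR_BGR2HSV);print(h[248,386],h[214,275],h[304,352])
def ref(n,uv,w=8):
    g=cv2.cvtColor(I[n],cv2.COLOR_BGR2GRAY).astype(float);u,v=uv;p=g[v-w:v+w+1,u-w:u+w+1];p=np.clip(p-150,0,None)
    y,x=np.mgrid[v-w:v+w+1,u-w:u+w+1];return (x*p).sum()/p.sum(),(y*p).sum()/p.sum()
T=[(270,132),(499,199),(461,364),(217,291)];S=[(293,393),(167,203),(303,140),(447,290)]
P=[]
for t,s in zip(T,S):
    a,b=ref('top',t),ref('scene',s);p,e=tri([ray('top',a),ray('scene',b)]);P.append(p);print('screw',p,e)
P=np.array(P);print('centre',P.mean(0),'sides',np.linalg.norm(P-np.roll(P,-1,0),axis=1))
d=(P[1]-P[0]+P[2]-P[3])[:2];print('rail dir deg red->black',np.degrees(np.arctan2(d[1],d[0])))
print('ball',*tri([ray('top',ref('top',(405,190),9)),ray('scene',ref('scene',(236,230),9))]))
for nm,ps in(('redscr',[(278,200),(270,225)]),('blkscr',[(471,257),(464,282)]),('ck',[(367,224),(359,252)]),('ck2',[(418,239),(410,267)])):
    q=[on('top',ref('top',p,4),.061) for p in ps];print(nm,*q,np.mean(q,0))
for nm,lo,hi,z in(('pad',(95,100,40),(130,255,255),.046),('red',(170,120,60),(180,255,255),.056),('red0',(0,150,60),(5,255,255),.056),('orange',(8,150,120),(20,255,255),.03)):
    rs=[]
    for n in I:
        try:c,st,m=blob(I[n],lo,hi)
        except ValueError: print(nm,n,'none');continue
        rs.append(ray(n,c));
        print(nm,n,c,st[4],on(n,c,z), cv2.minAreaRect(np.argwhere(m)[:,::-1].astype(np.float32)))
    if len(rs)>1:print('  tri',*tri(rs))
E
python3 m.py
```

```text
[105 112 255] [  2 117 255] [ 30  56 255]
screw [0.7453 0.0878 0.0135] 0.0002447647943750379
screw [ 0.623  -0.2871  0.0139] 8.41696892556502e-05
screw [ 0.3622 -0.2021  0.0137] 2.286814163921114e-05
screw [0.4845 0.1728 0.0133] 0.0001318214133087796
centre [ 0.5537 -0.0571  0.0136] sides [0.3944 0.2743 0.3943 0.2743]
rail dir deg red->black -108.0655163753363
ball [ 0.6232 -0.117   0.0748] 0.0004868977361583394
redscr [0.6166 0.073  0.061 ] [0.5784 0.0854 0.061 ] [0.5975 0.0792 0.061 ]
blkscr [ 0.5234 -0.2141  0.061 ] [ 0.4855 -0.2015  0.061 ] [ 0.5045 -0.2078  0.061 ]
ck [ 0.5762 -0.0606  0.061 ] [ 0.5339 -0.0468  0.061 ] [ 0.5551 -0.0537  0.061 ]
ck2 [ 0.5515 -0.1365  0.061 ] [ 0.5096 -0.1219  0.061 ] [ 0.5306 -0.1292  0.061 ]
pad scene [283.0028 215.1218] 706 [ 0.5427 -0.0957  0.046 ] ((283.04730224609375, 215.03378295898438), (21.002960205078125, 36.33927917480469), 62.10273361206055)
pad top [385.7446 246.0617] 826 [ 0.5441 -0.0899  0.046 ] ((385.7759094238281, 247.34027099609375), (29.244709014892578, 32.465492248535156), 14.931416511535645)
  tri [ 0.5445 -0.0911  0.0503] 0.0021903476314862292
red scene none
red top none
red0 scene none
red0 top [266.5 234.5] 6 [0.5644 0.0908 0.056 ] ((266.5, 234.50003051757812), (5.0596442222595215, 0.6324555277824402), 18.43494987487793)
orange scene [344.2638 208.4663] 163 [ 0.4617 -0.0338  0.03  ] ((344.0000305175781, 209.00003051757812), (33.10028839111328, 24.368310928344727), 66.03751373291016)
orange top none
```

Triangulated corner screws give z≈13.5 mm and 394 x 274 mm spacing, and the ball comes out at z=75 mm, 84 mm from the pad. The cheek screws are 79 mm apart, so the sizes agree. The pad is at about (0.543, -0.0915) and the red stop at (0.5975, 0.079), 179 mm away, so the travel is about 115 mm along (0.31, 0.951). The tool's y axis is already within 2° of the rail. Closed, the fingers measure 42 mm and fit the 56 mm well.

>>> jog_arm(deltas=[[[-1,1.9,-4.5,0,0.005],[-1,1.9,-4.5,0,0.005],[-1,1.9,-4.5,0,0.005],[-1,1.9,-4.5,0,0.005],[-1,1.9,-4.5,0,0.005],[-1,1.9,-4.5,0,0.005],[-1,1.9,-4.5,0,0.005],[-1,1.9,-4.5,0,0.005]]], force=20)

```text
time_s: 1.1
tcp_pos: [0.3861, 0.2715, 0.2455]
eef_rot: [180.0, 0.0, -18.0]
contact_force: [1.4, -0.1, -0.9]
gripper_width: 0.0131
gripper_force: 0.0
```

>>> jog_arm(deltas=[[[-1,2,-4.5,0,0],[-1,2,-4.5,0,0],[-1,2,-4.5,0,0],[-1,2,-4.5,0,0],[-1,2,-4.5,0,0],[-1,2,-4.5,0,0],[-1,2,-4.5,0,0],[-1,1.7,-4.9,0,0]]])

```text
time_s: 2.1
tcp_pos: [0.5433, -0.0923, 0.2453]
eef_rot: [180.0, 0.0, -18.0]
contact_force: [0.4, 1.3, -0.2]
gripper_width: 0.0004
gripper_force: 0.0
```

>>> jog_arm(deltas=[[[-1,0,0,-3,0],[-1,0,0,-3,0],[-1,0,0,-3,0],[-1,0,0,-3,0],[-1,0,0,0,0],[-1,0,0,0,0]]])

```text
time_s: 2.85
tcp_pos: [0.5435, -0.0908, 0.1265]
eef_rot: [-180.0, -0.0, -18.0]
contact_force: [0.4, 0.3, -0.1]
gripper_width: 0.0005
gripper_force: 0.0
```

Run:
```python
from plant import r
import cv2
a=r.capture('scene')[100:330,140:460];b=r.capture('wrist')
cv2.imwrite('pics/c1.png',cv2.hconcat([cv2.resize(a,(400,288)),cv2.resize(b,(384,288))]))
```

```text
(no output)
```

View pics/c1.png

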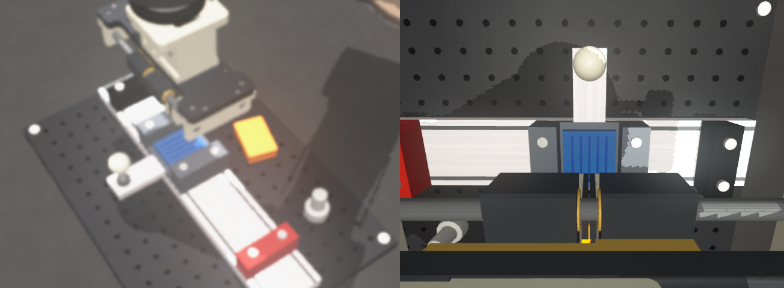

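In the wrist view the closed fingers (column 588) are in line with the middle of the pad (562–617). The ball at (589,63) is well clear. I'll go down into the well.

>>> jog_arm(deltas=[[[-1,0,0,-2,0],[-1,0,0,-2,0],[-1,0,0,-1.5,0],[-1,0,0,0,0],[-1,0,0,-0.3,0],[-1,0,0,-0.2,0],[-1,0,0,-0.2,0],[-1,0,0,0,0]]])

```text
time_s: 3.95
tcp_pos: [0.5433, -0.0908, 0.0646]
eef_rot: [-180.0, -0.1, -18.0]
contact_force: [-3.6, 1.2, 9.3]
gripper_width: 0.0006
gripper_force: 4.7
```

>>> jog_arm(deltas=[[[-1,0,0,-0.2,0],[-1,0,0,-0.15,0],[-1,0,0,0,0],[-1,0,0,0,0]]])

```text
time_s: 4.45
tcp_pos: [0.5433, -0.0908, 0.0615]
eef_rot: [-180.0, -0.1, -17.9]
contact_force: [-5.1, 1.4, 12.1]
gripper_width: 0.0008
gripper_force: 5.7
```

>>> jog_arm(deltas=[[[-1,0,0,-0.07,0],[-1,0,0,0,0],[-1,0.09,0.29,0,0],[-1,0.16,0.48,0,0],[-1,0.16,0.48,0,0],[-1,0.16,0.48,0,0],[-1,0.16,0.48,0,0],[-1,0,0,0,0]]])

```text
time_s: 5.45
tcp_pos: [0.5507, -0.0684, 0.0608]
eef_rot: [-180.0, -0.1, -17.9]
contact_force: [-4.3, 2.5, 12.4]
gripper_width: 0.0005
gripper_force: 5.9
```

>>> jog_arm(deltas=[[[-1,0.2,0.6,0,0],[-1,0.25,0.76,0,0],[-1,0.25,0.76,0,0],[-1,0.25,0.76,0,0],[-1,0.25,0.76,0,0],[-1,0.25,0.76,0,0],[-1,0.25,0.76,0,0],[-1,0,0,0,0]]])

```text
time_s: 6.45
tcp_pos: [0.5676, -0.0164, 0.0608]
eef_rot: [-180.0, -0.1, -17.9]
contact_force: [-4.1, 3.1, 11.4]
gripper_width: 0.0004
gripper_force: 5.9
```

Run:
```python
from plant import r
import cv2
a=r.capture('scene')[130:330,200:440];b=r.capture('top')[150:320,200:480]
cv2.imwrite('pics/c2.png',cv2.hconcat([cv2.resize(a,(360,300)),cv2.resize(b,(420,300))]))
```

```text
(no output)
```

View pics/c2.png

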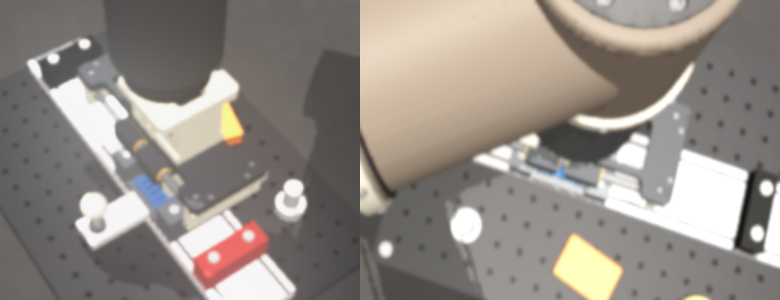

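The carriage is coming along and its leading cheek (175,213) is about 35 mm short of the red stop (230,255). The pin is clear of the gripper body.

>>> jog_arm(deltas=[[[-1,0.2,0.6,0,0],[-1,0.25,0.76,0,0],[-1,0.25,0.76,0,0],[-1,0.16,0.48,0,0],[-1,0.1,0.3,0,0],[-1,0.1,0.3,0,0],[-1,0.1,0.3,0,0],[-1,0,0,0,0]]])

```text
time_s: 7.55
tcp_pos: [0.579, 0.0181, 0.0608]
eef_rot: [-180.0, -0.0, -17.9]
contact_force: [-4.4, 1.3, 12.1]
gripper_width: 0.0005
gripper_force: 5.9
```

>>> jog_arm(deltas=[[[-1,0.1,0.3,0,0],[-1,0.06,0.2,0,0],[-1,0,0,0,0]]])

```text
time_s: 7.92
tcp_pos: [0.5803, 0.0217, 0.0608]
eef_rot: [179.9, -0.0, -17.9]
contact_force: [-3.4, -5.8, 11.0]
gripper_width: 0.0001
gripper_force: 5.9
```

>>> jog_arm(deltas=[[[-1,0.06,0.2,0,0],[-1,0,0,0,0]]])

```text
time_s: 8.18
tcp_pos: [0.5809, 0.0235, 0.0608]
eef_rot: [179.9, -0.0, -18.0]
contact_force: [-3.3, -6.8, 11.5]
gripper_width: 0.0002
gripper_force: 5.9
```

>>> jog_arm(deltas=[[[-1,0.06,0.2,0,0],[-1,0.06,0.2,0,0],[-1,0,0,0,0]]])

```text
time_s: 8.55
tcp_pos: [0.5821, 0.0275, 0.0608]
eef_rot: [179.9, -0.0, -18.0]
contact_force: [-2.7, -6.2, 12.0]
gripper_width: 0.0006
gripper_force: 5.9
```

Run:
```python
from plant import r
import cv2
a=r.capture('scene')[190:310,230:400];b=r.capture('wrist')
cv2.imwrite('pics/c3.png',cv2.hconcat([cv2.resize(a,(408,288)),cv2.resize(b,(384,288))]))
```

```text
(no output)
```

View pics/c3.png

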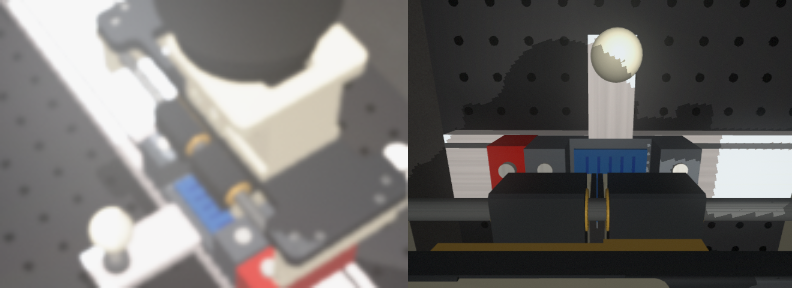

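Both views show the carriage cheek flush against the red stop (scene crop (255,250), wrist (525,160)). The steady 6 N along the rail is the fingertips slipping on the pad, so the carriage is seated. I'll lift straight up.

>>> jog_arm(deltas=[[[-1,0,0,0.3,0],[-1,0,0,0.5,0],[-1,0,0,1,0],[-1,0,0,2,0],[-1,0,0,3,0],[-1,0,0,4,0],[-1,0,0,4,0],[-1,0,0,0,0]]])

```text
time_s: 9.65
tcp_pos: [0.5841, 0.0296, 0.2116]
eef_rot: [-179.8, -0.3, -17.9]
contact_force: [0.9, -0.3, -0.6]
gripper_width: 0.0005
gripper_force: 0.0
```

>>> jog_arm(deltas=[[[-1,-1,5,0,0],[-1,-1.5,5,0,0],[-1,-1.5,5,0,0],[-1,-1.5,5,0,0],[-1,-1.5,5,0,0],[-1,-1,3,0,0],[-1,0,0,0,0]]])

```text
time_s: 10.52
tcp_pos: [0.5011, 0.3109, 0.2067]
eef_rot: [180.0, 0.0, -17.8]
contact_force: [-0.0, -0.7, -0.2]
gripper_width: 0.0007
gripper_force: 0.0
```

Run:
```python
from plant import r
import cv2
a=r.capture('scene')[130:370,180:480];b=r.capture('top')[150:370,200:480]
cv2.imwrite('pics/c4.png',cv2.hconcat([cv2.resize(a,(400,320)),cv2.resize(b,(400,320))]))
```

```text
(no output)
```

View pics/c4.png

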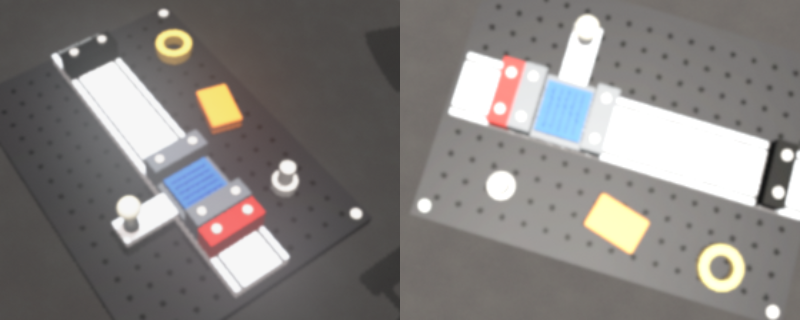

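The carriage is flush with the red stop (top crop: red at (507,92), cheek at (528,98)). The pad is free and the ring, pin and case haven't moved. I'll hand the job in.

```bash
python3 -c "
from plant import r
print(r.close_job())"
```

```text
the job is handed in; nothing more can be done
None
```

I handed the job in at about 10.6 s: the last pictures show the carriage flush against the red stop, the pad released, and the ring, pin and case unmoved; the ball was not touched as far as I could see, and the hand-in returned no verdict.

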